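Hold the heat-sink cover over a sewing machine's control box

TASK

The sewing machine's control box stands open on the cutting table: take the pliers off it and lay them down flat on the table clear of it, without dropping them. Then pick up the finned cover by its fins and hold it still and level a finger's width (about 15 mm) above the box's rim, notch over the plug socket, with its four screw holes straight above the four threaded posts, so that I can start the screws before it comes down on the thermal pads. It must not touch the box at any time, and you finish still holding it there; leave the other things on the table where they are.

Things in the scene. Friction and masses are not known exactly. Their poses are not given: they have to be found in the camera images.
- control_box: Grey open-topped box, fixed; 180 (x) x 112 (y) x 64 mm, 4 mm walls; origin: centre of underside. 16 mm square posts with M5 brass inserts in the inside corners, flush with the level rim. -x end (towards robot): black plug socket 16 x 42, top at 60. +x end: display. Inside: module with thermal pads 40 x 60 centred at x = 42, top at 62; the rest below 43. Foot lugs stick out 14 mm from the long sides.
- cover: Loose aluminium heat-sink cover, lies fins up, about 0.36 kg. Plate 180 (x) x 112 (y) x 4 mm; origin: centre of its underside. Seven fins along x form a straight-sided block 116 (x) x 46 (y), z 4 to 36 mm, centred over the origin: grip it across the 46. Notch at the -x end, 44 wide x 24 deep, belongs over the box's socket. A 9 mm hole in each corner. Fitted, its axes match the box's.
- pliers: Combination pliers, 200 long, 12 mm thick, 0.22 kg, steel head, black handles; start lying flat across the box on its two long walls. Origin: underside of the middle of the head, there a block 42 (x) x 26 (y) mm to grip across the 26. Jaws to x = +73, handles to x = -127, 56 mm over their outsides.
- dispenser: Heavy beige tape dispenser, 150 (x) x 56 (y) x 87 mm high, on the table. Origin: centre of its underside. A bystander.
- thread_cone: White cone of thread, 62 mm wide at its foot, 118 mm high. Origin: centre of its underside. A bystander.
- weight: Dark steel pattern weight: disc 72 mm wide, 18 mm high, with a knob up to 40 mm. Origin: centre of its underside. A bystander.
- screw_dish: Shallow steel dish, 82 mm wide, 16 mm high, with the cover's screws in it. Origin: centre of its underside. A bystander.
- post0 (a point): Top centre of the threaded post at the box's socket end, +y side: (x, y, z) = (-80, 46, 64) mm in the box's frame.
- post1 (a point): Top centre of the threaded post at the box's socket end, -y side: (x, y, z) = (-80, -46, 64) mm in the box's frame.
- post2 (a point): Top centre of the threaded post at the box's panel end, +y side: (x, y, z) = (80, 46, 64) mm in the box's frame.
- post3 (a point): Top centre of the threaded post at the box's panel end, -y side: (x, y, z) = (80, -46, 64) mm in the box's frame.
- hole0 (a point): Centre, at the underside, of the cover's screw hole that belongs over post0: (-80, 46, 0) mm in the cover's frame.
- hole1 (a point): Centre, at the underside, of the cover's screw hole that belongs over post1: (-80, -46, 0) mm in the cover's frame.
- hole2 (a point): Centre, at the underside, of the cover's screw hole that belongs over post2: (80, 46, 0) mm in the cover's frame.
- hole3 (a point): Centre, at the underside, of the cover's screw hole that belongs over post3: (80, -46, 0) mm in the cover's frame.
Not all that is in view belongs to the job. Of the things like the pliers, leave any that is green; of the rest the larger one is meant.

How it is judged (in metres and radians):
On the way, in this order (a step that is already met when the one before it is completed fails the run):
1. the pliers lie flat on the table clear of the box, let go (height (world z) of pliers below 0.008 m and angle between pliers's own z axis and vertical below 0.1 rad and horizontal distance between pliers and control_box above 0.08 m and linear speed of pliers below 0.02 m/s and contact force between the fingers and pliers below 0.1 N and contact force between pliers and control_box below 0.1 N), for 0.2 s.
2. the cover is lifted off the table in the gripper (height (world z) of cover above 0.03 m and contact force between the fingers and cover above 1 N), for 0.2 s.
At the end, for the whole second after the job is handed in: Cover held still in the fingers, touching neither box nor pliers, level to 0.07 rad, underside 6 to 26 mm above the rim, each hole within 3.5 mm horizontally of its post (notch over socket); pliers flat, let go and at rest on the table, origin over 80 mm from the box's, not touching the box (all of step 1 and horizontal distance between hole0 and post0 below 0.0035 m and z of hole0 in the frame of control_box between 0.07 and 0.09 m and horizontal distance between hole1 and post1 below 0.0035 m and z of hole1 in the frame of control_box between 0.07 and 0.09 m and horizontal distance between hole2 and post2 below 0.0035 m and z of hole2 in the frame of control_box between 0.07 and 0.09 m and horizontal distance between hole3 and post3 below 0.0035 m and z of hole3 in the frame of control_box between 0.07 and 0.09 m and angle between cover's own z axis and vertical below 0.07 rad and linear speed of cover below 0.01 m/s and angular speed of cover below 0.1 rad/s and contact force between the fingers and cover above 1 N and contact force between cover and control_box below 0.1 N and contact force between cover and pliers below 0.1 N); the arm keeps its last pose, push and grip.
It fails at once if the cover touches the control box (contact force between cover and control_box above 0.3 N).
It fails at once if the pliers are dropped or flung (faster than 0.8 m/s out of the fingers) (linear speed of pliers above 0.8 m/s and contact force between the fingers and pliers below 0.05 N).
It fails at once if a bystander (dispenser, thread cone, weight, screw dish) is moved by more than 30 mm (distance of any of dispenser, thread_cone, weight, screw_dish from where it was at the start of the episode above 0.03 m).
It also fails if it takes over 70 s, if anything falls off the work surface, if the arm or the gripper's body presses on something with over 40 N, if the wrist force passes 120 N, or if a joint passes its speed limit or range.

ROBOT

A 6-joint arm with a two-finger parallel gripper is mounted at the origin on the work surface. World frame = base frame: x ahead of the robot, y to its left, z up, the work surface at z = 0. Lengths are in m, angles in degrees, forces in N, time in s.
With the tool pointing down it reaches from about 0.4 to 0.825 m from the base axis. Payload 7 kg.
Tool frame: the origin (TCP) lies on the centre line of the jaws, within the pads' length; the fingertips stand r.tip_reach ahead of it and the grasp point (between the pads) is the TCP (r.tip_reach is the distance from the TCP to the fingertips, in m); z points along the fingers, y is the line along which they close (so a half turn about z gives the same grasp; the last joint's range is limited). The gripper opens to 88 mm and grips with 3 to 60 N. Pads are 19 mm wide; open, the fingers measure 130 mm over their backs; the gripper's body (78 mm by 193 mm) begins 47 mm behind the grasp point.
Start: joints at [-58.665, 20.546, 0.682, 0, -70.136, -16.507], TCP at [0.173, -0.653, 0.246] pointing down, gripper open.
Joint ranges: [-176.03, 176.03], [-82.01, 121.73], [-58.28, 71.71], [-173.87, 95.51], [-174.79, -0.11], [-173.66, 173.66]. Speed limits (degrees/s): [136.94, 136.94, 172.46, 180, 180, 180].

INTERFACE

Orientations are given as [roll, pitch, yaw] about the fixed x, y, z axes, in that order (R = Rz(yaw) Ry(pitch) Rx(roll)).
In Python, from plant import sensors, cams, r gives the robot as it stands.
- The arm moves only by the tool drive_tool, never from a script. Its argument "rows" is a list of rows, each an object of numbers: "fingers": the gripper's target within -1 to 1 (fully open at 1, half-way at 0, shut at -1); "x", "y", "z": the shift along the tool's x, y, z in m; "spin": the turn about the tool's z in rad. A call has 1 to 10 rows; each row is the pose to reach, as a shift and turn from the pose commanded when the call began, along the tool's axes at that moment; what a row does not reach only later rows make up. A row lasts 1/8 s, in which the tool goes at most 62.5 mm and 10.7 degrees, less where a joint would pass 70% of its speed; a pose out of reach is approached as far as the arm can. A call with a gripper value outside its range is refused whole. The fingers move at their own pace and stop on an object; "newtons" is the grip in N (left out, the last holds). Time passes only in rows, so rows that repeat a pose let the fingers close. It gives the time, the measured TCP pose, the force, the opening and the grip force at its end, in the units of the state.
- sensors.get_state(): the state, without advancing time (a new reading comes with each control period).
- cams.capture(name): name is "side" or "top"; returns a dict with "pixels" (480x640x3 uint8, red, green, blue), "intrinsics" (3x3 intrinsics, pixels), "eye" and "orientation" of the camera in the world. Camera axes: x right, y up, looking along -z (the intrinsics and any distortion apply to the point x, -y, -z); pixel columns grow to the right and rows downward; lengths in m; the calibration is good to about 2 mm. A picture is of the moment at which its call begins. There is no depth.
- r.close_job(): hands the job in; it is judged then, once.
The state is a dict: "time_s": time; "joints": joint angles; "qd": joint speeds; "joint_torque": joint torques, N m; "tcp_pos": TCP position; "eef_rot": TCP orientation; "contact_force": force on the tool from outside, world axes, zero at the start; "moment": the same for the moment, N m; "gripper_width": finger opening in m; "gripper_force": force on a finger pad.
Only numpy, scipy, OpenCV 4.12 (cv2) and the standard library are available. Lean on these libraries where they do the work, as an engineer would, in place of code of your own. Each camera call takes 0.05 s, during which the arm holds its last target. There are 200 camera calls.

## Working session

There is one attempt and no reset: what is moved stays moved. The work goes in short steps, Python scripts to look and compute and a tool call to move; the robot and the scene stay as the last step left them, time stands still between calls to the robot, and variables do not carry over. Pictures are saved under pics/ and viewed, at most 10 in all, crops included, and the job is handed in when it is done.

Besides the shell and the picture viewer there is one more tool, called after "Request:" by a JSON object that holds its "fn" and its "kwargs". drive_tool: Moves the arm, as the interface text tells. Its arguments: {"type":"object","properties":{"rows":{"type":"array"},"newtons":{"type":"number"}},"required":["rows"]}

```bash
mkdir -p pics; ls
cat > h.py <<'E'
import numpy as np, cv2
from plant import sensors, cams, r
def cap(n,f=None):
    c=cams.capture(n); 
    if f: cv2.imwrite('pics/'+f,cv2.cvtColor(c['pixels'],cv2.COLOR_RGB2BGR))
    return c
def rot(o):
    o=np.array(o,float)
    if o.shape==(3,3): return o
    from scipy.spatial.transform import Rotation as R
    return R.from_euler('xyz',o,degrees=True).as_matrix()
def ray(c,u,v):
    d=np.linalg.inv(c['intrinsics'])@np.array([u,v,1.]); d=np.array([d[0],-d[1],-d[2]])
    return np.array(c['eye']),rot(c['orientation'])@d
def onz(c,u,v,z):
    e,d=ray(c,u,v); return e+d*(z-e[2])/d[2]
def proj(c,p):
    q=rot(c['orientation']).T@(np.array(p)-np.array(c['eye'])); q=np.array([q[0],-q[1],-q[2]])
    q=np.array(c['intrinsics'])@q; return q[:2]/q[2]
E
python3 - <<'E'
from h import *
for n in('top','side'):
    c=cap(n,n+'0.png'); print({k:v for k,v in c.items() if k!='pixels'})
s=sensors.get_state();print(s, r.tip_reach)
E
```

```text
pics
{'intrinsics': array([[503.61939269,   0.        , 324.56810318],
       [  0.        , 503.61939269, 232.45763925],
       [  0.        ,   0.        ,   1.        ]]), 'eye': array([ 0.48428414, -0.06957207,  1.19084654]), 'orientation': array([  3.42308368,   1.1746741 , -89.07786116])}
{'intrinsics': array([[436.54789344,   0.        , 327.94952342],
       [  0.        , 436.54789344, 238.30051695],
       [  0.        ,   0.        ,   1.        ]]), 'eye': array([0.23276954, 0.75216257, 0.73475207]), 'orientation': array([ 5.32943707e+01, -1.52603111e-01, -1.58348102e+02])}
{'time_s': 0.1, 'joints': array([-5.86645424e+01,  2.05887470e+01,  6.39229906e-01, -1.60563699e-02,
       -7.01361331e+01, -1.65071981e+01]), 'qd': array([-0.00413931, -0.12929514,  0.22020032,  0.11929097,  0.08073872,
        0.04814914]), 'joint_torque': array([-8.65752536e-04, -5.84162199e+01,  2.93750238e+01,  7.01549068e+00,
        1.00948586e-02, -5.42761381e-05]), 'tcp_pos': array([ 0.17261556, -0.65213761,  0.24470723]), 'eef_rot': array([ 1.79913591e+02, -9.86566173e-03, -1.65177200e+02]), 'contact_force': array([0.71621284, 0.13263398, 0.02781686]), 'moment': array([-0.06200088, -0.03782293, -0.01798466]), 'gripper_force': 0.0, 'gripper_width': 0.0876129388522175} 0.019
```

View pics/top0.png

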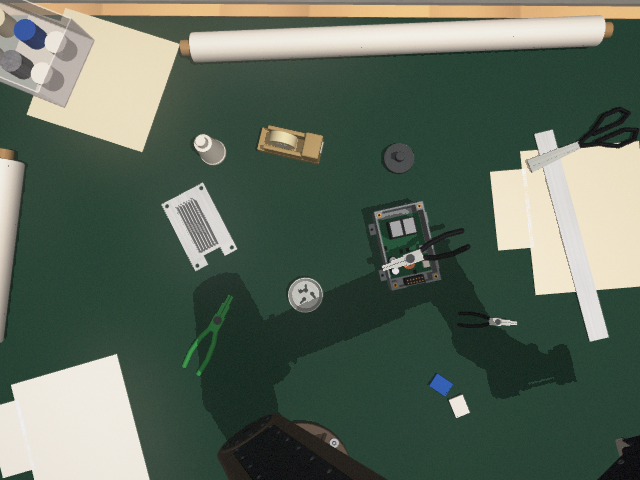

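View pics/side0.png

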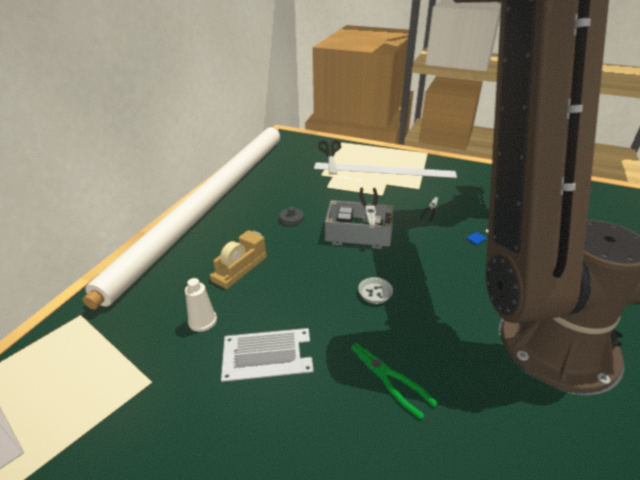

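The top view shows three plier-like tools: the green pair at (208,335), which I leave; a small black-handled pair at (488,320); and the large pair lying on the box at about (425,252), which is the target. The cover is at (200,227), notch towards (212,258), and the box at (405,245), socket near (414,281). I'll check the choice in one close crop.

Run:
```python
from h import *
im=cv2.imread('pics/top0.png')
a=cv2.resize(im[190:300,355:485],None,fx=5,fy=5,interpolation=cv2.INTER_CUBIC)
cv2.imwrite('pics/c1.png',a)
b=cv2.resize(im[175:275,150:250],None,fx=5,fy=5,interpolation=cv2.INTER_CUBIC)
cv2.imwrite('pics/c2.png',b)
```

```text
(no output)
```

View pics/c1.png

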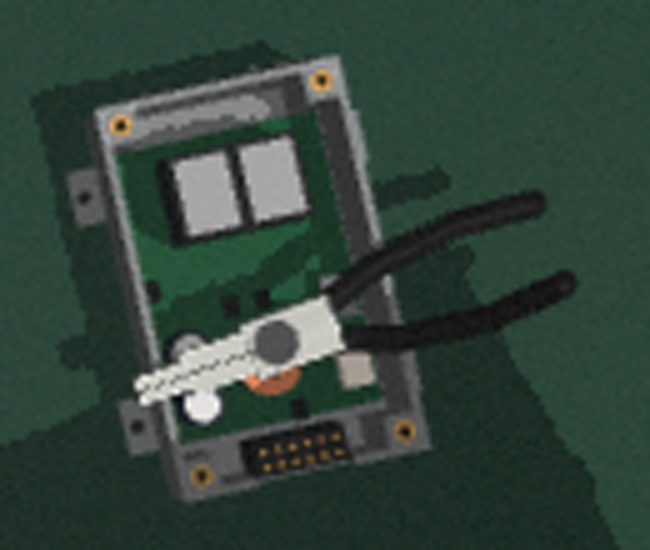

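View pics/c2.png

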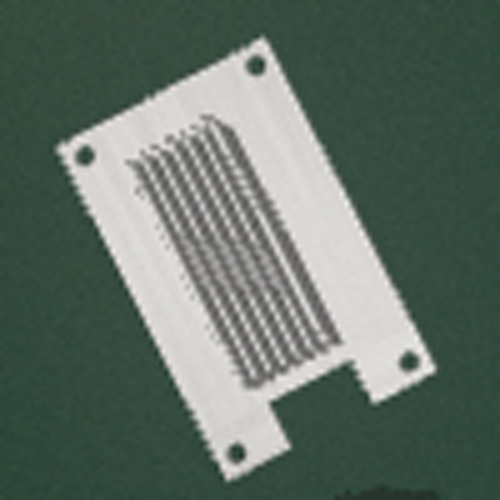

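```bash
cat >> h.py <<'E'
L=np.array([[-80,46],[-80,-46],[80,46],[80,-46]])/1000
def fit(P):
    P=np.array(P)[:,:2]; m=P.mean(0); Q=P-m
    a=np.arctan2((L[:,0]*Q[:,1]-L[:,1]*Q[:,0]).sum(),(L*Q).sum())
    R=np.array([[np.cos(a),-np.sin(a)],[np.sin(a),np.cos(a)]])
    return m,np.degrees(a),np.linalg.norm(Q-L@R.T,axis=1)*1000
def cen(img,u,v,w,f):
    u,v=int(round(u)),int(round(v)); p=img[v-w:v+w+1,u-w:u+w+1].astype(float)
    k=f(p); k[k<0]=0; y,x=np.mgrid[v-w:v+w+1,u-w:u+w+1]
    return (k*x).sum()/k.sum(),(k*y).sum()/k.sum()
brass=lambda p:(p[...,0]-p[...,2]-40)
dark=lambda p:(150-p.mean(-1))
E
python3 - <<'E'
from h import *
c=cap('top'); im=c['pixels']; f=lambda o,l:[((x+.5)/5-.5+o[0],(y+.5)/5-.5+o[1]) for x,y in l]
b=[cen(im,*p,3,brass) for p in f((355,190),[(201,476),(404,431),(120,125),(321,80)])]
h=[cen(im,*p,2,dark) for p in f((150,175),[(237,453),(408,361),(85,154),(256,65)])]
print(np.round(b,1),np.round(h,1))
print('box',fit([onz(c,*p,.064) for p in b])); print('cover',fit([onz(c,*p,.003) for p in h]))
q=f((355,190),[(142,390),(277,342),(540,203),(570,283),(340,325)])
P=[onz(c,*p,.073) for p in q]; print('pliers tip,pivot,handles,headback',np.round(P,4))
e=(P[2]+P[3])/2;d=P[0]-e; print('len',np.linalg.norm(d),'yaw',np.degrees(np.arctan2(d[1],d[0])),'orig',e+d*127/200)
d=P[0]-P[1];print(np.linalg.norm(d))
s=cap('side'); print('side proj', [proj(s,x).round() for x in P])
for n,p in dict(cone=(210,150),disp=(290,143),wt=(399,158),dish=(305,295),green=(208,335),small=(488,320)).items(): print(n,onz(c,*p,.0).round(3))
E
```

```text
[[394.9 284.8]
 [435.5 275.3]
 [378.7 214.6]
 [418.8 205.7]] [[197.  265.2]
 [231.4 246.9]
 [166.6 205.7]
 [200.8 187.7]]
box (array([ 0.52618665, -0.22959155]), np.float64(13.620052337855439), array([0.42287873, 0.453247  , 0.19236969, 0.27598713]))
cover (array([0.56528803, 0.25499225]), np.float64(28.823004692247203), array([0.14906281, 0.01177567, 0.11419511, 0.08620099]))
pliers tip,pivot,handles,headback [[ 0.4749 -0.176   0.073 ]
 [ 0.4971 -0.2353  0.073 ]
 [ 0.5603 -0.3509  0.073 ]
 [ 0.5251 -0.364   0.073 ]
 [ 0.505  -0.263   0.073 ]]
len 0.19376224367413955 yaw 110.48230759096336 orig [ 0.49967394 -0.24220395  0.073     ]
0.0633234064906038
side proj [array([371., 224.]), array([370., 211.]), array([361., 187.]), array([374., 187.]), array([370., 205.])]
cone [0.75  0.235 0.   ]
disp [0.769 0.042 0.   ]
wt [ 0.736 -0.219  0.   ]
dish [ 0.407 -0.     0.   ]
green [0.309 0.226 0.   ]
small [ 0.357 -0.428  0.   ]
```

Choice confirmed: the large non-green pair on the box. The post and hole rectangles fit to under 0.5 mm, so the sizes agree. I'll move above the plier head: origin ≈ (0.500,-0.244), jaws yaw 110°.

```bash
cat >> h.py <<'E'
def goto(x,y,z,yaw=None):
    s=sensors.get_state(); R=rot(s['eef_rot']); d=R.T@(np.array([x,y,z])-s['tcp_pos'])
    sp=0 if yaw is None else (s['eef_rot'][2]-yaw+180)%360-180
    print('rel',d.round(4),'spin',round(float(np.radians(sp)),4),'tcp',s['tcp_pos'].round(4),s['eef_rot'].round(2),'w',round(s['gripper_width'],4),'t',s['time_s'],'F',s['contact_force'].round(1),s['gripper_force'])
E
python3 -c "
from h import *
goto(.5,-.244,.2,-69.7)"
```

```text
rel [-0.4209  0.3109  0.0453] spin -1.6664 tcp [ 0.1726 -0.6523  0.245 ] [ 1.7994e+02 -1.0000e-02 -1.6518e+02] w 0.0878 t 0.2 F [1.  0.1 0.1] 0.0
```

Request:
{"fn": "drive_tool", "kwargs": {"rows": [{"x": -0.21, "y": 0.155, "z": 0, "spin": -0.8, "fingers": 0}, {"x": -0.42, "y": 0.311, "z": 0, "spin": -1.666, "fingers": 0}, {"x": -0.421, "y": 0.311, "z": 0.045, "spin": -1.666, "fingers": 0}, {"x": -0.421, "y": 0.311, "z": 0.045, "spin": -1.666, "fingers": 0}, {"x": -0.421, "y": 0.311, "z": 0.045, "spin": -1.666, "fingers": 0}, {"x": -0.421, "y": 0.311, "z": 0.045, "spin": -1.666, "fingers": 0}, {"x": -0.421, "y": 0.311, "z": 0.045, "spin": -1.666, "fingers": 0}, {"x": -0.421, "y": 0.311, "z": 0.045, "spin": -1.666, "fingers": 0}, {"x": -0.421, "y": 0.311, "z": 0.045, "spin": -1.666, "fingers": 0}, {"x": -0.421, "y": 0.311, "z": 0.045, "spin": -1.666, "fingers": 0}]}}

```text
time_s: 1.45
tcp_pos: [0.5011, -0.2425, 0.2001]
eef_rot: [180.0, 0.0, -69.5]
contact_force: [0.1, 0.0, 0.6]
gripper_width: 0.0437
gripper_force: 0.0
```

```bash
python3 -c "
from h import *
goto(.5,-.244,.12,-69.7)"
```

```text
rel [0.0011 0.0015 0.0801] spin 0.0036 tcp [ 0.5011 -0.2425  0.2001] [ 1.7997e+02  2.0000e-02 -6.9490e+01] w 0.0437 t 1.45 F [0.1 0.  0.6] 0.0
```

Request:
{"fn": "drive_tool", "kwargs": {"rows": [{"x": 0.001, "y": 0.0015, "z": 0.05, "fingers": 0}, {"x": 0.001, "y": 0.0015, "z": 0.08, "fingers": 0}, {"x": 0.001, "y": 0.0015, "z": 0.08, "fingers": 0}, {"x": 0.001, "y": 0.0015, "z": 0.08, "fingers": 0}]}}

```text
invalid input
```

Run:
```python
from h import *
goto(.5,-.244,.085,-69.7)
s=cap('side')['pixels']; a=cv2.resize(s[140:270,290:450],None,fx=4,fy=4,interpolation=cv2.INTER_CUBIC)
cv2.imwrite('pics/p1.png',cv2.cvtColor(a,cv2.COLOR_RGB2BGR))
```

```text
rel [0.0011 0.0015 0.1151] spin 0.0036 tcp [ 0.5011 -0.2425  0.2001] [ 1.7997e+02  2.0000e-02 -6.9490e+01] w 0.0437 t 1.45 F [0.1 0.  0.6] 0.0
```

View pics/p1.png

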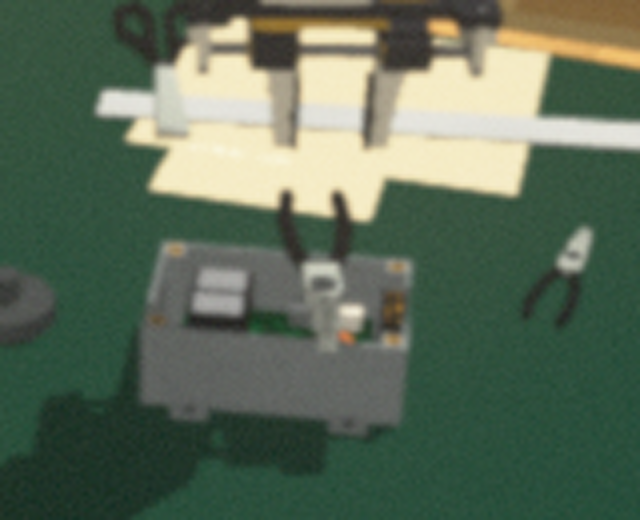

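The move was refused, probably because spin was left out, so the arm hasn't descended. The crop shows the fingers at crop (285,100) and (378,100), straddling the plier head at (322,278).

Request:
{"fn": "drive_tool", "kwargs": {"rows": [{"x": 0.001, "y": 0.0015, "z": 0.04, "spin": 0.0, "fingers": 0}, {"x": 0.001, "y": 0.0015, "z": 0.08, "spin": 0.0, "fingers": 0}, {"x": 0.001, "y": 0.0015, "z": 0.1, "spin": 0.0, "fingers": 0}, {"x": 0.001, "y": 0.0015, "z": 0.108, "spin": 0.0, "fingers": 0}, {"x": 0.001, "y": 0.0015, "z": 0.115, "spin": 0.0, "fingers": 0}, {"x": 0.001, "y": 0.0015, "z": 0.115, "spin": 0.0, "fingers": 0}]}}

```text
time_s: 2.25
tcp_pos: [0.4991, -0.2459, 0.0859]
eef_rot: [-180.0, -0.0, -69.8]
contact_force: [-0.3, 0.4, -0.8]
gripper_width: 0.044
gripper_force: 0.0
```

Run:
```python
from h import *
goto(.5,-.244,.085,-69.7)
s=cap('side')['pixels']; a=cv2.resize(s[140:270,290:450],None,fx=4,fy=4,interpolation=cv2.INTER_CUBIC)
cv2.imwrite('pics/p2.png',cv2.cvtColor(a,cv2.COLOR_RGB2BGR))
```

```text
rel [-0.0014 -0.0015  0.0009] spin -0.0011 tcp [ 0.4991 -0.2459  0.0859] [-1.7998e+02 -1.0000e-02 -6.9760e+01] w 0.044 t 2.25 F [-0.3  0.4 -0.8] 0.0
```

View pics/p2.png

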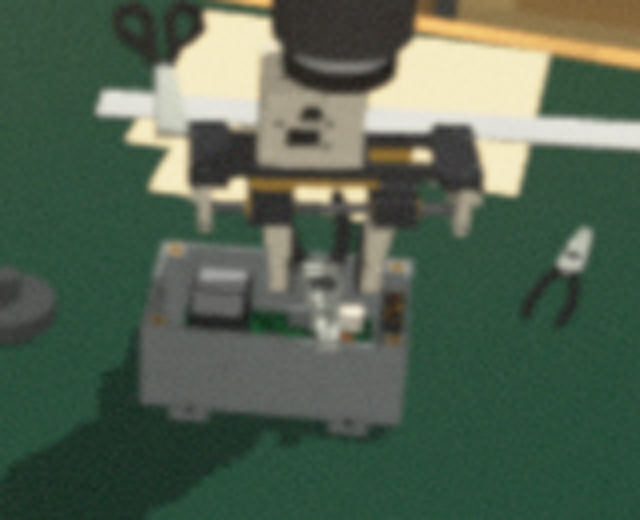

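The fingers straddle the head: tips at crop (280,288) and (372,288), head at (322,275). Close now.

Request:
{"fn": "drive_tool", "kwargs": {"rows": [{"x": -0.001, "y": -0.001, "z": 0, "spin": 0, "fingers": -0.3}, {"x": -0.001, "y": -0.001, "z": 0, "spin": 0, "fingers": -1}, {"x": -0.001, "y": -0.001, "z": 0, "spin": 0, "fingers": -1}, {"x": -0.001, "y": -0.001, "z": 0, "spin": 0, "fingers": -1}, {"x": -0.001, "y": -0.001, "z": 0, "spin": 0, "fingers": -1}, {"x": -0.001, "y": -0.001, "z": 0, "spin": 0, "fingers": -1}], "newtons": 45}}

```text
time_s: 3.05
tcp_pos: [0.4999, -0.2443, 0.0859]
eef_rot: [-180.0, -0.0, -69.7]
contact_force: [-0.3, 3.2, 5.3]
gripper_width: 0.0254
gripper_force: 45.0
```

Request:
{"fn": "drive_tool", "kwargs": {"rows": [{"x": 0, "y": 0, "z": -0.005, "spin": 0, "fingers": -1}, {"x": 0, "y": 0, "z": -0.015, "spin": 0, "fingers": -1}, {"x": 0, "y": 0, "z": -0.03, "spin": 0, "fingers": -1}, {"x": 0, "y": 0, "z": -0.05, "spin": 0, "fingers": -1}, {"x": 0, "y": 0, "z": -0.07, "spin": 0, "fingers": -1}, {"x": 0, "y": 0, "z": -0.08, "spin": 0, "fingers": -1}, {"x": 0, "y": 0, "z": -0.08, "spin": 0, "fingers": -1}]}}

```text
time_s: 3.92
tcp_pos: [0.5, -0.2443, 0.1665]
eef_rot: [-179.9, -0.0, -69.7]
contact_force: [-0.4, 0.1, -3.6]
gripper_width: 0.0257
gripper_force: 45.0
```

Run:
```python
from h import *
goto(.56,.03,.16,-69.7)
```

```text
rel [-0.2365 -0.1514  0.0066] spin -0.0003 tcp [ 0.5    -0.2443  0.1665] [-1.7991e+02 -4.0000e-02 -6.9720e+01] w 0.0257 t 3.925 F [-0.4  0.1 -3.6] 44.986522793769836
```

Request:
{"fn": "drive_tool", "kwargs": {"rows": [{"x": -0.02, "y": -0.012, "z": 0, "spin": 0, "fingers": -1}, {"x": -0.055, "y": -0.035, "z": 0, "spin": 0, "fingers": -1}, {"x": -0.095, "y": -0.06, "z": 0, "spin": 0, "fingers": -1}, {"x": -0.135, "y": -0.086, "z": 0, "spin": 0, "fingers": -1}, {"x": -0.175, "y": -0.112, "z": 0, "spin": 0, "fingers": -1}, {"x": -0.21, "y": -0.135, "z": 0, "spin": 0, "fingers": -1}, {"x": -0.23, "y": -0.147, "z": 0, "spin": 0, "fingers": -1}, {"x": -0.236, "y": -0.151, "z": 0, "spin": 0, "fingers": -1}, {"x": -0.236, "y": -0.151, "z": 0, "spin": 0, "fingers": -1}, {"x": -0.236, "y": -0.151, "z": 0, "spin": 0, "fingers": -1}]}}

```text
time_s: 5.18
tcp_pos: [0.5591, 0.0286, 0.1653]
eef_rot: [180.0, 0.0, -69.8]
contact_force: [0.3, 0.1, -1.3]
gripper_width: 0.0253
gripper_force: 45.0
```

Run:
```python
from h import *
goto(.56,.03,.022,-69.7)
s=cap('side')['pixels']; a=cv2.resize(s[100:330,190:470],None,fx=2.5,fy=2.5,interpolation=cv2.INTER_CUBIC)
cv2.imwrite('pics/p3.png',cv2.cvtColor(a,cv2.COLOR_RGB2BGR))
```

```text
rel [-0.001  -0.0015  0.1433] spin -0.0011 tcp [0.5591 0.0286 0.1653] [179.96   0.   -69.76] w 0.0253 t 5.175 F [ 0.3  0.1 -1.3] 44.98628854751587
```

View pics/p3.png

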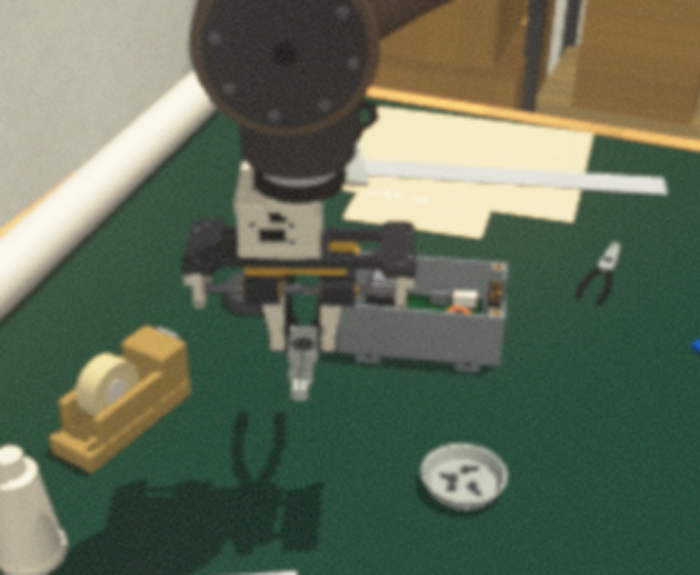

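The pliers hang level in the jaws: head at crop (303,345), jaw tip at (300,390). The landing spot is free. Lower them gently.

Request:
{"fn": "drive_tool", "kwargs": {"rows": [{"x": 0, "y": 0, "z": 0.03, "spin": 0, "fingers": -1}, {"x": 0, "y": 0, "z": 0.065, "spin": 0, "fingers": -1}, {"x": 0, "y": 0, "z": 0.1, "spin": 0, "fingers": -1}, {"x": 0, "y": 0, "z": 0.12, "spin": 0, "fingers": -1}, {"x": 0, "y": 0, "z": 0.13, "spin": 0, "fingers": -1}, {"x": 0, "y": 0, "z": 0.136, "spin": 0, "fingers": -1}, {"x": 0, "y": 0, "z": 0.136, "spin": 0, "fingers": -1}, {"x": 0, "y": 0, "z": 0.136, "spin": 0, "fingers": -1}]}}

```text
time_s: 6.22
tcp_pos: [0.56, 0.0296, 0.0304]
eef_rot: [-179.9, -0.0, -69.7]
contact_force: [-0.0, -0.5, -1.5]
gripper_width: 0.0257
gripper_force: 45.0
```

Run:
```python
from h import *
goto(.56,.03,.022,-69.7)
```

```text
rel [-0.0004 -0.0001  0.0084] spin -0.0002 tcp [0.56   0.0296 0.0304] [-179.92   -0.    -69.71] w 0.0257 t 6.225 F [-0.  -0.5 -1.5] 44.98641908168793
```

Request:
{"fn": "drive_tool", "kwargs": {"rows": [{"x": 0, "y": 0, "z": 0.003, "spin": 0, "fingers": -1}, {"x": 0, "y": 0, "z": 0.006, "spin": 0, "fingers": -1}, {"x": 0, "y": 0, "z": 0.0075, "spin": 0, "fingers": -1}, {"x": 0, "y": 0, "z": 0.0085, "spin": 0, "fingers": -1}, {"x": 0, "y": 0, "z": 0.0085, "spin": 0, "fingers": -1}]}}

```text
time_s: 6.85
tcp_pos: [0.5594, 0.0294, 0.022]
eef_rot: [180.0, -0.0, -69.7]
contact_force: [-4.1, 0.5, 9.7]
gripper_width: 0.0255
gripper_force: 45.0
```

Request:
{"fn": "drive_tool", "kwargs": {"rows": [{"x": 0, "y": 0, "z": 0, "spin": 0, "fingers": -0.35}, {"x": 0, "y": 0, "z": 0, "spin": 0, "fingers": -0.2}, {"x": 0, "y": 0, "z": 0, "spin": 0, "fingers": 0}, {"x": 0, "y": 0, "z": 0, "spin": 0, "fingers": 0.1}, {"x": 0, "y": 0, "z": 0, "spin": 0, "fingers": 0.1}, {"x": 0, "y": 0, "z": -0.03, "spin": 0, "fingers": 0.1}, {"x": 0, "y": 0, "z": -0.08, "spin": 0, "fingers": 0.5}, {"x": 0, "y": 0, "z": -0.14, "spin": 0, "fingers": 1}, {"x": 0, "y": 0, "z": -0.16, "spin": 0, "fingers": 1}, {"x": 0, "y": 0, "z": -0.16, "spin": 0, "fingers": 1}]}}

```text
time_s: 8.1
tcp_pos: [0.5604, 0.0297, 0.1832]
eef_rot: [-179.8, 0.0, -69.7]
contact_force: [0.3, -1.0, -0.3]
gripper_width: 0.0828
gripper_force: 0.0
```

Run:
```python
from h import *
goto(.5653,.255,.18,-151.2)
```

```text
rel [-0.2096 -0.0827  0.0036] spin 1.4222 tcp [0.5604 0.0297 0.1832] [-179.76    0.    -69.71] w 0.0828 t 8.1 F [ 0.3 -1.  -0.3] 0.0
```

Request:
{"fn": "drive_tool", "kwargs": {"rows": [{"x": -0.05, "y": -0.02, "z": 0, "spin": 0.18, "fingers": 1}, {"x": -0.1, "y": -0.04, "z": 0, "spin": 0.36, "fingers": 1}, {"x": -0.15, "y": -0.06, "z": 0, "spin": 0.54, "fingers": 1}, {"x": -0.21, "y": -0.083, "z": 0, "spin": 0.72, "fingers": 1}, {"x": -0.21, "y": -0.083, "z": 0, "spin": 0.9, "fingers": 1}, {"x": -0.21, "y": -0.083, "z": 0, "spin": 1.08, "fingers": 1}, {"x": -0.21, "y": -0.083, "z": 0, "spin": 1.26, "fingers": 1}, {"x": -0.21, "y": -0.083, "z": 0, "spin": 1.422, "fingers": 1}, {"x": -0.21, "y": -0.083, "z": 0, "spin": 1.422, "fingers": 1}, {"x": -0.21, "y": -0.083, "z": 0, "spin": 1.422, "fingers": 1}]}}

```text
time_s: 9.35
tcp_pos: [0.5642, 0.255, 0.1802]
eef_rot: [-180.0, -0.1, -151.0]
contact_force: [-1.0, 0.7, 0.1]
gripper_width: 0.0874
gripper_force: 0.0
```

Run:
```python
from h import *
goto(.5653,.255,.08,-151.2)
c=cap('top','t2.png'); a=c['pixels'][160:300,150:460]
a=cv2.resize(a,None,fx=2.5,fy=2.5,interpolation=cv2.INTER_CUBIC)
cv2.imwrite('pics/p4.png',cv2.cvtColor(a,cv2.COLOR_RGB2BGR))
```

```text
rel [-0.0011 -0.0005  0.1002] spin 0.0036 tcp [0.5642 0.255  0.1802] [-1.7999e+02 -7.0000e-02 -1.5100e+02] w 0.0874 t 9.35 F [-1.   0.7  0.1] 0.0
```

View pics/p4.png

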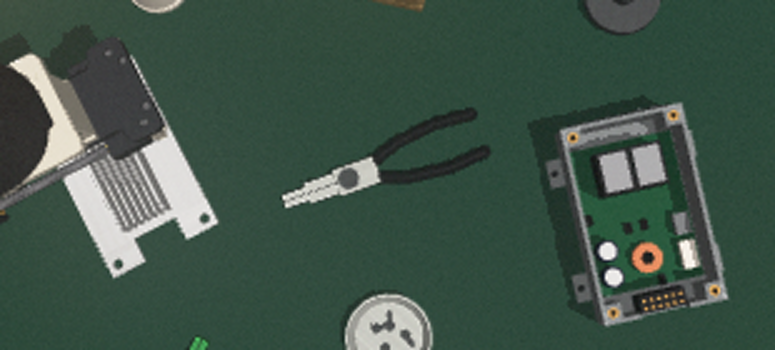

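The pliers lie flat on the table (pivot at crop (348,178)) clear of the box. The box is open with all four posts visible, and the gripper is over the fins. Descend to the fins.

Request:
{"fn": "drive_tool", "kwargs": {"rows": [{"x": -0.001, "y": 0, "z": 0.05, "spin": 0.003, "fingers": 1}, {"x": -0.001, "y": 0, "z": 0.09, "spin": 0.003, "fingers": 1}, {"x": -0.001, "y": 0, "z": 0.12, "spin": 0.003, "fingers": 1}, {"x": -0.001, "y": 0, "z": 0.138, "spin": 0.003, "fingers": 1}, {"x": -0.001, "y": 0, "z": 0.146, "spin": 0.003, "fingers": 1}, {"x": -0.001, "y": 0, "z": 0.152, "spin": 0.003, "fingers": 1}, {"x": -0.001, "y": 0, "z": 0.152, "spin": 0.003, "fingers": 1}]}}

```text
time_s: 10.28
tcp_pos: [0.5657, 0.2559, 0.0295]
eef_rot: [180.0, 0.0, -151.3]
contact_force: [0.2, -0.2, 1.2]
gripper_width: 0.0877
gripper_force: 0.0
```

Request:
{"fn": "drive_tool", "kwargs": {"rows": [{"x": 0, "y": 0, "z": 0, "spin": 0, "fingers": 0.3}, {"x": 0, "y": 0, "z": 0, "spin": 0, "fingers": 0.1}, {"x": 0, "y": 0, "z": 0, "spin": 0, "fingers": -1}, {"x": 0, "y": 0, "z": 0, "spin": 0, "fingers": -1}, {"x": 0, "y": 0, "z": 0, "spin": 0, "fingers": -1}, {"x": 0, "y": 0, "z": 0, "spin": 0, "fingers": -1}, {"x": 0, "y": 0, "z": 0, "spin": 0, "fingers": -1}], "newtons": 50}}

```text
time_s: 11.15
tcp_pos: [0.5654, 0.2556, 0.0291]
eef_rot: [-180.0, -0.0, -151.4]
contact_force: [-0.0, -1.0, 1.7]
gripper_width: 0.0458
gripper_force: 50.0
```

Run:
```python
from h import *
goto(.5653,.255,.15,-151.2)
```

```text
rel [ 0.0004 -0.0005 -0.1209] spin -0.0028 tcp [0.5654 0.2556 0.0291] [-179.99   -0.   -151.36] w 0.0458 t 11.15 F [-0.  -1.   1.7] 49.99990224838257
```

Request:
{"fn": "drive_tool", "kwargs": {"rows": [{"x": 0, "y": 0, "z": -0.01, "spin": 0, "fingers": -1}, {"x": 0, "y": 0, "z": -0.03, "spin": 0, "fingers": -1}, {"x": 0, "y": 0, "z": -0.055, "spin": 0, "fingers": -1}, {"x": 0, "y": 0, "z": -0.08, "spin": 0, "fingers": -1}, {"x": 0, "y": 0, "z": -0.105, "spin": 0, "fingers": -1}, {"x": 0, "y": 0, "z": -0.125, "spin": 0, "fingers": -1}, {"x": 0, "y": 0, "z": -0.14, "spin": 0, "fingers": -1}, {"x": 0, "y": 0, "z": -0.145, "spin": 0, "fingers": -1}, {"x": 0, "y": 0, "z": -0.145, "spin": 0, "fingers": -1}]}}

```text
time_s: 12.28
tcp_pos: [0.5652, 0.2556, 0.1738]
eef_rot: [180.0, -0.0, -151.4]
contact_force: [0.2, -0.1, -3.7]
gripper_width: 0.0456
gripper_force: 50.0
```

Run:
```python
from h import *
goto(.526,-.2295,.175,-151.2-15.2)
c=cap('side'); s=sensors.get_state()
# visible side-view holes expected: cover at TCP, underside TCP-0.029
R=rot([0,0,28.8])
for p in [(-80,46),(-80,-46),(80,46),(80,-46)]:
  print(proj(c,R@np.array([p[0]/1e3,p[1]/1e3,.004])+np.array([s['tcp_pos'][0],s['tcp_pos'][1],s['tcp_pos'][2]-.029])).round(1))
a=cv2.resize(c['pixels'][200:400,170:370],None,fx=3,fy=3); cv2.imwrite('pics/p5.png',cv2.cvtColor(a,cv2.COLOR_RGB2BGR))
```

```text
rel [ 0.2668 -0.407  -0.0012] spin 0.2623 tcp [0.5652 0.2556 0.1738] [ 1.7999e+02 -2.0000e-02 -1.5137e+02] w 0.0456 t 12.275 F [ 0.2 -0.1 -3.7] 49.99801754951477
[304.8 316.8]
[300.9 282.6]
[214.7 325. ]
[218.6 289.4]
```

View pics/p5.png

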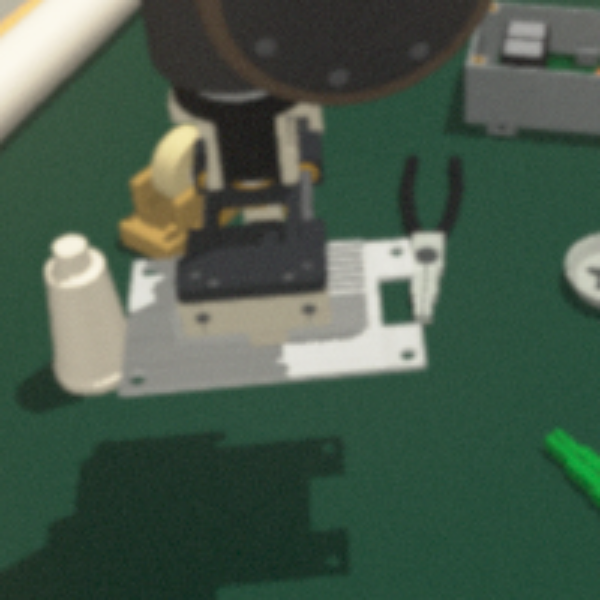

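The cover is held level: holes at crop (407,354), (397,252) and (138,380), within about 1 px of the prediction at TCP-29 mm. Carry it over the box, staying high.

Request:
{"fn": "drive_tool", "kwargs": {"rows": [{"x": 0.01, "y": -0.015, "z": 0, "spin": 0.01, "fingers": -1}, {"x": 0.03, "y": -0.046, "z": 0, "spin": 0.03, "fingers": -1}, {"x": 0.053, "y": -0.081, "z": 0, "spin": 0.055, "fingers": -1}, {"x": 0.076, "y": -0.116, "z": 0, "spin": 0.08, "fingers": -1}, {"x": 0.099, "y": -0.151, "z": 0, "spin": 0.105, "fingers": -1}, {"x": 0.122, "y": -0.186, "z": 0, "spin": 0.13, "fingers": -1}, {"x": 0.145, "y": -0.221, "z": 0, "spin": 0.15, "fingers": -1}, {"x": 0.165, "y": -0.252, "z": 0, "spin": 0.165, "fingers": -1}, {"x": 0.175, "y": -0.267, "z": 0, "spin": 0.172, "fingers": -1}, {"x": 0.178, "y": -0.271, "z": 0, "spin": 0.174, "fingers": -1}]}}

```text
time_s: 13.58
tcp_pos: [0.5385, -0.0687, 0.1737]
eef_rot: [180.0, -0.0, -161.4]
contact_force: [0.5, 0.6, -2.9]
gripper_width: 0.0458
gripper_force: 50.0
```

Run:
```python
from h import *
goto(.526,-.2295,.175,-166.4)
```

```text
rel [ 0.063  -0.1485 -0.0013] spin 0.0866 tcp [ 0.5385 -0.0687  0.1737] [ 1.7999e+02 -4.0000e-02 -1.6144e+02] w 0.0458 t 13.575 F [ 0.5  0.6 -2.9] 49.997954964637756
```

Request:
{"fn": "drive_tool", "kwargs": {"rows": [{"x": 0.008, "y": -0.018, "z": 0, "spin": 0.01, "fingers": -1}, {"x": 0.02, "y": -0.048, "z": 0, "spin": 0.03, "fingers": -1}, {"x": 0.034, "y": -0.08, "z": 0, "spin": 0.05, "fingers": -1}, {"x": 0.047, "y": -0.11, "z": 0, "spin": 0.065, "fingers": -1}, {"x": 0.056, "y": -0.132, "z": 0, "spin": 0.078, "fingers": -1}, {"x": 0.061, "y": -0.144, "z": 0, "spin": 0.085, "fingers": -1}, {"x": 0.063, "y": -0.1485, "z": 0, "spin": 0.087, "fingers": -1}, {"x": 0.063, "y": -0.1485, "z": 0, "spin": 0.087, "fingers": -1}, {"x": 0.063, "y": -0.1485, "z": 0, "spin": 0.087, "fingers": -1}]}}

```text
time_s: 14.7
tcp_pos: [0.527, -0.2277, 0.1741]
eef_rot: [180.0, 0.0, -166.3]
contact_force: [-0.5, 0.3, -4.2]
gripper_width: 0.0455
gripper_force: 50.0
```

Run:
```python
from h import *
goto(.526,-.2295,.135,-166.4)
c=cap('top'); s=cap('side'); st=sensors.get_state()
R=rot([0,0,13.6]); t=st['tcp_pos']-[0,0,.029]
for n,k,(x,y,w,h) in(('top',c,(330,180,150,130)),('side',s,(280,130,150,120))):
  print(n,[(proj(k,R@np.array([*l,.004])+t)-[x,y]).round(1) for l in L])
a=[cv2.resize(k['pixels'][y:y+120,x:x+150],None,fx=4,fy=4,interpolation=cv2.INTER_CUBIC) for k,x,y in((c,335,185),(s,290,140))]
# only one side-by-side composite, 2.6x
a=[cv2.resize(i,(400,320)) for i in a]
cv2.imwrite('pics/p6.png',cv2.cvtColor(np.hstack(a),cv2.COLOR_RGB2BGR))
```

```text
rel [ 0.0014 -0.0015  0.0391] spin 0.0023 tcp [ 0.527  -0.2277  0.1741] [ 1.7999e+02  1.0000e-02 -1.6627e+02] w 0.0455 t 14.7 F [-0.5  0.3 -4.2] 49.998069405555725
top [array([ 69., 106.]), array([112.8,  96.1]), array([51.4, 30.3]), array([94.7, 20.5])]
side [array([109.9,  67.2]), array([110.8,  49.9]), array([48.3, 62.6]), array([52.9, 45.8])]
```

View pics/p6.png

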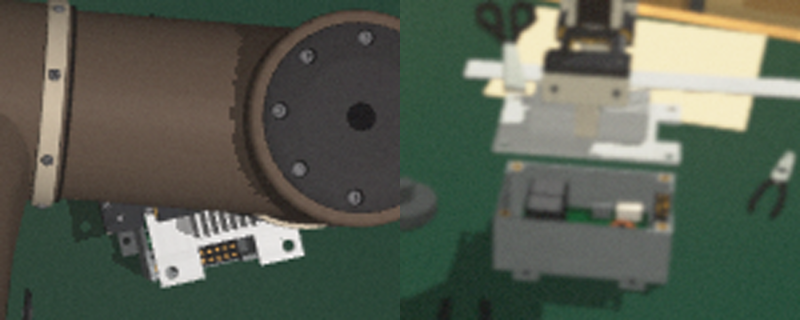

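The top view shows hole0 at image (399.5,287) and hole1 at (443,277), within 1 px of the prediction. The side view shows the cover level above the box with a clear gap. That uses up the ten pictures, so the rest is numeric. Refine the box from the unobstructed picture and lower partway.

Request:
{"fn": "drive_tool", "kwargs": {"rows": [{"x": 0.0014, "y": -0.0015, "z": 0.015, "spin": 0.002, "fingers": -1}, {"x": 0.0014, "y": -0.0015, "z": 0.03, "spin": 0.002, "fingers": -1}, {"x": 0.0014, "y": -0.0015, "z": 0.042, "spin": 0.002, "fingers": -1}, {"x": 0.0014, "y": -0.0015, "z": 0.05, "spin": 0.002, "fingers": -1}, {"x": 0.0014, "y": -0.0015, "z": 0.05, "spin": 0.002, "fingers": -1}, {"x": 0.0014, "y": -0.0015, "z": 0.05, "spin": 0.002, "fingers": -1}]}}

```text
time_s: 15.55
tcp_pos: [0.5262, -0.2303, 0.1244]
eef_rot: [-180.0, 0.0, -166.4]
contact_force: [1.1, -0.7, -4.0]
gripper_width: 0.046
gripper_force: 50.0
```

```bash
cat > chk.py <<'E'
from h import *
t2=cv2.cvtColor(cv2.imread('pics/t2.png'),cv2.COLOR_BGR2RGB)
c=cap('top','t_%d.png'%(sensors.get_state()['time_s']*100)); sd=cap('side'); st=sensors.get_state()
b=[cen(t2,*p,3,brass) for p in [(394.9,284.8),(435.5,275.3),(378.7,214.6),(418.8,205.7)]]
P=np.array([onz(c,*p,.064) for p in b]); m,a,e=fit(P); print('box',m,a,e)
zu=st['tcp_pos'][2]-.0291; R=rot([0,0,st['eef_rot'][2]+180]); t=st['tcp_pos']-[0,0,.0291]
blue=lambda p:165-p[...,2]
print('underside',zu)
rb=rot([0,0,a])
for i in(0,1):
    g=proj(c,R@np.array([*L[i],.003])+t); h=cen(c['pixels'],*g,2,blue); h=cen(c['pixels'],*h,2,blue)
    w=onz(c,*h,zu+.003); print('top hole',i,'pred',g.round(1),'seen',np.round(h,1),'hole-post world mm',((w-P[i])[:2]*1000).round(2),'w-expected',((w-(R@np.array([*L[i],.003])+t))[:2]*1000).round(2))
s0=cv2.cvtColor(cv2.imread('pics/side0.png'),cv2.COLOR_BGR2RGB)
for i in range(4):
    g=proj(sd,R@np.array([*L[i],.003])+t); u,v=g.round().astype(int)
    print('side hole',i,g.round(1)); 
    q=np.array([m[0],m[1],.064])+rb@np.array([*L[i],0]); gp=proj(sd,q); h=cen(s0,*gp,3,brass); print('   post pred',gp.round(1),'seen',np.round(h,1))
    if i in(0,2): print(sd['pixels'][v-4:v+5,u-5:u+6].mean(-1).astype(int))
goto(.526,-.2295,.108,-166.4)
E
python3 chk.py
```

```text
box [ 0.5260803  -0.22959199] 13.570331195767519 [0.21872293 0.13806715 0.21937802 0.10962117]
underside 0.09550410563856826
top hole 0 pred [397.2 285.3] seen [397.2 285.3] hole-post world mm [ 0.31 -0.84] w-expected [-0.1  -0.16]
top hole 1 pred [438.9 275.9] seen [439.  276.4] hole-post world mm [-0.97 -0.88] w-expected [-1.05 -0.33]
side hole 0 [388.8 213.3]
   post pred [387.7 224.2] seen [388. 225.]
[[217 210 206 205 199 194 195 190 177 137  91]
 [220 219 219 219 218 218 218 215 205 164 106]
 [219 218 220 222 218 220 220 220 213 171 107]
 [219 217 217 219 216 210 210 216 209 171 108]
 [219 217 217 212 194 176 181 201 204 167 106]
 [214 215 214 208 181 161 172 194 200 164 104]
 [189 191 195 194 182 179 187 197 193 153  96]
 [145 144 149 153 157 162 167 169 164 135  87]
 [105  97  98 104 115 124 129 128 123 102  73]]
side hole 1 [389.7 195.4]
   post pred [388.7 205.9] seen [nan nan]
side hole 2 [328.8 208.5]
   post pred [328.7 219.3] seen [329.  219.4]
[[ 66  67  90 120 138 140 142 139 143 142 139]
 [ 66  77 103 124 138 140 138 141 141 141 140]
 [ 68  81 113 135 140 140 142 141 137 140 138]
 [ 69  90 118 135 144 147 145 142 140 139 141]
 [ 72  94 123 135 134 134 136 140 140 141 142]
 [ 76 104 130 137 135 133 131 137 140 141 139]
 [ 74 105 127 138 138 137 137 137 143 145 145]
 [ 68  86 102 113 121 119 121 126 131 137 137]
 [ 62  64  74  89  94  94  96 100 107 111 114]]
side hole 3 [333.3 191.2]
   post pred [333.2 201.6] seen [333.4 202.2]
rel [0.0001 0.0008 0.0166] spin -0.0005 tcp [ 0.5263 -0.2302  0.1246] [-1.7998e+02  5.0000e-02 -1.6643e+02] w 0.0457 t 15.65 F [ 0.2 -0.3 -3.4] 49.99793887138367h.py:29: RuntimeWarning: invalid value encountered in scalar divide
  return (k*x).sum()/k.sum(),(k*y).sum()/k.sum()
```

Holes are within about 1 mm of the posts. Do the final lowering with a 0.8 mm correction.

Request:
{"fn": "drive_tool", "kwargs": {"rows": [{"x": 0.0, "y": 0.0008, "z": 0.005, "spin": 0, "fingers": -1}, {"x": 0.0, "y": 0.0008, "z": 0.01, "spin": 0, "fingers": -1}, {"x": 0.0, "y": 0.0008, "z": 0.014, "spin": 0, "fingers": -1}, {"x": 0.0, "y": 0.0008, "z": 0.0155, "spin": 0, "fingers": -1}, {"x": 0.0, "y": 0.0008, "z": 0.0155, "spin": 0, "fingers": -1}, {"x": 0.0, "y": 0.0008, "z": 0.0155, "spin": 0, "fingers": -1}, {"x": 0.0, "y": 0.0008, "z": 0.0155, "spin": 0, "fingers": -1}]}}

```text
time_s: 16.52
tcp_pos: [0.5258, -0.2294, 0.1087]
eef_rot: [-180.0, 0.0, -166.4]
contact_force: [-0.6, -0.1, -3.6]
gripper_width: 0.0457
gripper_force: 50.0
```

```bash
python3 chk.py 2>/dev/null
```

```text
box [ 0.5260803  -0.22959199] 13.570331195767519 [0.21872293 0.13806715 0.21937802 0.10962117]
underside 0.07959865673481901
top hole 0 pred [395.9 285.1] seen [395.7 285.6] hole-post world mm [-1.    0.56] w-expected [-0.91  0.39]
top hole 1 pred [437.  275.9] seen [436.7 276.3] hole-post world mm [-1.24  1.05] w-expected [-0.82  0.76]
side hole 0 [388.3 218.5]
   post pred [387.7 224.2] seen [388. 225.]
[[221 216 204 192 185 180 174 170 167 148 112]
 [222 220 218 220 216 217 214 214 207 183 137]
 [221 221 218 219 219 221 220 220 216 192 145]
 [223 219 218 219 219 217 215 215 213 193 140]
 [220 220 218 216 210 199 188 194 206 190 140]
 [218 216 217 215 201 170 166 177 194 188 138]
 [198 201 202 196 186 174 175 190 199 181 136]
 [150 153 154 155 156 154 163 172 180 160 121]
 [101 105 105 102 107 110 120 133 141 126  91]]
side hole 1 [389.3 200.4]
   post pred [388.7 205.9] seen [nan nan]
side hole 2 [328.8 213.7]
   post pred [328.7 219.3] seen [329.  219.4]
[[ 62  67  91 121 135 137 139 142 137 137 142]
 [ 65  74 101 125 136 138 141 139 139 139 142]
 [ 64  75 105 130 140 141 143 140 140 139 137]
 [ 67  86 113 135 141 145 142 143 139 142 140]
 [ 68  92 122 128 133 131 135 142 139 143 142]
 [ 78 105 129 134 128 127 130 136 140 140 140]
 [ 75 108 131 136 134 135 137 140 142 143 143]
 [ 73  94 112 125 124 125 128 133 138 139 139]
 [ 62  73  90  98  95  91  96 105 109 119 115]]
side hole 3 [333.3 196.2]
   post pred [333.2 201.6] seen [333.4 202.2]
rel [-0.0002 -0.0002  0.0007] spin -0.0005 tcp [ 0.5258 -0.2294  0.1087] [-1.7999e+02  1.0000e-02 -1.6643e+02] w 0.0456 t 16.625 F [ 0.1 -0.4 -4.1] 49.99817132949829
```

Request:
{"fn": "drive_tool", "kwargs": {"rows": [{"x": -0.0004, "y": -0.0003, "z": 0, "spin": 0, "fingers": -1}, {"x": -0.0004, "y": -0.0003, "z": 0, "spin": 0, "fingers": -1}, {"x": -0.0004, "y": -0.0003, "z": 0, "spin": 0, "fingers": -1}, {"x": -0.0004, "y": -0.0003, "z": 0, "spin": 0, "fingers": -1}, {"x": -0.0004, "y": -0.0003, "z": 0, "spin": 0, "fingers": -1}, {"x": -0.0004, "y": -0.0003, "z": 0, "spin": 0, "fingers": -1}]}}

```text
time_s: 17.38
tcp_pos: [0.5261, -0.2296, 0.1086]
eef_rot: [180.0, -0.0, -166.4]
contact_force: [0.1, -0.5, -3.2]
gripper_width: 0.0458
gripper_force: 50.0
```

```bash
python3 chk.py 2>/dev/null | grep -E 'top hole|under|rel' && python3 -c "
from plant import r
print(r.close_job())"
```

```text
underside 0.07949132536651139
top hole 0 pred [395.9 285. ] seen [395.7 285.3] hole-post world mm [-0.4   0.43] w-expected [-0.71  0.45]
top hole 1 pred [437.1 275.7] seen [436.7 276.2] hole-post world mm [-1.01  1.01] w-expected [-0.99  0.91]
rel [0.0001 0.0001 0.0006] spin -0.0006 tcp [ 0.5262 -0.2296  0.1086] [-180.      0.   -166.43] w 0.0461 t 17.475 F [-0.   0.4 -2.9] 49.99799966812134
the job is handed in; nothing more can be done
None
```

The job is handed in, with no verdict shown: the pliers lie flat on the table clear of the box, and the cover is held still and level about 15 mm above the rim, notch over the socket; the two socket-end holes measured within about 1.5 mm of their posts, and the two far holes, hidden by the arm from above, are placed by the grip geometry.

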